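Right a toppled paint bottle and wedge up its tray

TASK

One paint bottle has tipped over in the hinged wooden bottle tray: stand it upright on its foot in the compartment its foot is in, among its neighbours, and let go of it. Then take the wooden wedge and slide it flat along the desk, thin end first, under the tray's free long edge (the one opposite the hinges) between the two runners, until that edge just lifts off the runners, about 5 mm clear and no more than about a centimetre. Finish while still holding the wedge there, so that felt pads could be slipped onto the runners: the tray must rest on the wedge and not on the hand, and the other bottle, the jar, the mug and the sketchbook stay where they are.

Things in the scene. Friction and masses are not known exactly. Their poses are not given: they have to be found in the camera images.
- bottle_mid (a point): the tipped paint bottle: white body 40 mm across, 58 mm tall, ribbed black cap 27 mm across from 64 to 86 mm above the foot; 86 mm tall, about 110 g. Point on its axis, 43 mm above the foot; z axis runs from foot to cap. It starts leaning over a cross bar, about 55 degrees from upright, cap towards the robot, over the empty compartment next to its own
- home (a point): floor centre of the tipped bottle's own compartment (58 mm along the lane by 60 across), 24 mm above the desk with the tray down. The lane runs along its x: four compartments at 62 mm pitch, cross bars 4 mm thick and 26 high, side rails 12 high above the floor. Upright bottle at +62 mm, empty compartment at -62, squat jar at -124. Moves with the tray
- tray (a joint): hinge of the wooden tray, in rad: 0 is down on the runners of its frame, positive as the free long edge rises. The free edge is 150 mm from the hinge line, so 0.033 rad is 5 mm of lift. The tray is 260 mm long, 150 mm wide, 8 mm thick and weighs about 0.55 kg.
- edge (a point): middle of the lower corner of the tray's free long edge; 16 mm above the desk when the tray is down. It rises with the tray.
- runner_mid (a point): fixed: where the middle of the free edge rests with the tray down, 16 mm above the desk, half-way between the runners (22 mm wide, 16 high, at -119 and +119 mm in x). x runs along the free edge, away from the robot; y points in under the tray towards the hinges; the space between the runners is open for 150 mm
- wedge_grip (a point): loose wooden wedge, about 90 g: grip block 36 (y) x 30 (x) x 45 mm tall, with a 30 mm wide ramp before it. Point at the block's centre, 22.5 mm above the desk; y points to the thin tip, 118 mm away. The ramp falls from 30 mm high at y = 18 to 3 mm at the tip; it meets the resting tray edge when that is 70 mm in front of this point; each 10 mm further lifts it 2.7 mm
- far_bottle_mid (a point): bystander: an upright bottle of the same shape in the far compartment of the lane; point on its axis 43 mm above its foot.
- jar_mid (a point): bystander: a squat amber glass jar with a black lid, 42 mm across, 46 mm tall, in the compartment nearest the robot; point on its axis half-way up.
- mug: bystander: a white mug of brushes and pens, 78 mm across, 90 mm tall (pens up to 160 mm), on the desk; origin at the centre of its underside.
- sketchbook: bystander: a closed sketchbook 210 x 150 x 17 mm, on the desk; origin at the centre of its underside.
There are look-alikes about, which are no part of the job. What is shaped like the part that bears bottle_mid but red is not meant.

How it is judged:
By the outcome, as a careful person would: the job done as asked, in the order asked, and still so for the second after the job is handed in, while the arm keeps its last pose, push and grip.
It also fails if it takes over 54 s, if anything falls off the work surface, if the arm or the gripper's body presses on something with over 40 N, if the wrist force passes 120 N, or if a joint passes its speed limit or range.

ROBOT

A 6-joint arm with a two-finger parallel gripper is mounted at the origin on the work surface. World frame = base frame: x ahead of the robot, y to its left, z up, the work surface at z = 0. Lengths are in m, angles in degrees, forces in N, time in s.
With the tool pointing down it reaches from about 0.35 to 0.875 m from the base axis. Payload 4.2 kg.
Tool frame: the origin (TCP) lies on the centre line of the jaws, within the pads' length; the fingertips stand 19 mm ahead of it and the grasp point (between the pads) is the TCP; z points along the fingers, y is the line along which they close (so a half turn about z gives the same grasp; the last joint's range is limited). The gripper opens to 87 mm and grips with 3 to 60 N. Pads are 19 mm wide; open, the fingers measure 117 mm over their backs; the gripper's body (75 mm by 190 mm) begins 51 mm behind the grasp point.
Start: joints at [-56.001, 22.042, 0.453, 0, -68.411, -14.817], TCP at [0.205, -0.59, 0.242] pointing down, gripper open.
Joint ranges: [-179.83, 179.83], [-69.29, 118.12], [-61.27, 80.66], [-181.25, 117.63], [-171.15, -9.14], [-177.46, 177.46]. Speed limits (degrees/s): [159.86, 159.86, 180, 180, 180, 180].

INTERFACE

Orientations are given as a 3x3 rotation matrix whose columns are the frame's x, y, z axes.
In Python, from station import sense, capture, finish_job, search_frame, masks_of gives the robot as it stands.
- The arm moves only by the tool drive_tool, never from a script. Its argument "rows" is a list of rows, each a list of 7 numbers: the opening in per cent of the stroke, from 0 (shut) to 100 (fully open), then the shift along the world's x, y, z in mm, then the turn, a rotation vector about the world's x, y, z in rad. In form: [[fingers, dx, dy, dz, wx, wy, wz], ...]. A call has 1 to 5 rows; each row shifts and turns the commanded pose from where the row before left it; what a row does not reach is not made up. A row lasts 1/12 s, in which the tool goes at most 41.7 mm and 7.16 degrees, less where a joint would pass 70% of its speed; a pose out of reach is approached as far as the arm can. A call is refused whole if a number of a shift passes 41.7 or a number of a turn 0.125, either way. A call with a gripper value outside its range is refused whole. The fingers move at their own pace and stop on an object; the grip force is fixed at half the most. Time passes only in rows, so rows that do not move let the fingers close. It gives the time, the measured TCP pose, the force, the opening and the grip force at its end, in the units of the state.
- sense(): the state, without advancing time (a new reading comes with each control period).
- capture(name): name is "scene" or "top" or "wrist"; returns a dict with "frame" (420x560x3 uint8, red, green, blue), "z_map" (420x560 float32, m along the optical axis (not along the pixel's ray), 0 where there is no reading), "fx", "fy", "cx", "cy" (pixels), "R" (3x3) and "t" (3): a world point X has camera coordinates R X + t; the wrist camera has in their place "T_tool_cam" (4x4, takes a point from camera to tool coordinates, whose origin is the TCP and whose axes are the flange's). Camera axes: x right, y down, z forward; pixel columns grow to the right and rows downward; lengths in m; the calibration is good to about 2 mm. A picture is of the moment at which its call begins: read the wrist's pose just before it.
- finish_job(): hands the job in; it is judged then, once.
Trained networks look in a picture, given as the dict that the camera call returned (one of the last four; its "shot" number tells which), for a name from the list of things; names that differ only in an ending like _2 or _b are one class to them, and where a whole thing is asked for, a point or a joint stands for the part that bears it (a point fixed in the world has none). Each returns a list of dicts, best first, with "p" (0 to 1); they miss things now and then, are a little off and sometimes report something else, mostly with a low value. They report only what shows in the picture. A call takes as long as a camera call. They do not tell look-alikes from the thing itself.
- search_frame(label, picture): "xy" ([column, row] in pixels, amid what is visible of it).
- masks_of(label, picture): "region" (420x560 bool, what is visible of it) and "xy" ([column, row] in pixels, amid what is visible of it).
The state is a dict: "time_s": time; "joints": joint angles; "joint_velocities": joint speeds; "effort": joint torques, N m; "tcp_pos": TCP position; "ee_rot": TCP orientation; "wrist_force": force on the tool from outside, world axes, zero at the start; "moment": the same for the moment, N m; "gripper_width": opening from 0.0 (shut) to 1.0 (fully open); "gripper_force": force on a finger pad.
Only numpy, scipy, OpenCV 4.12 (cv2) and the standard library are available. Lean on these libraries where they do the work, as an engineer would, in place of code of your own. Each camera call takes 0.05 s, during which the arm holds its last target. There are 200 camera calls.

## Working session

There is one attempt and no reset: what is moved stays moved. The work goes in short steps, Python scripts to look and compute and a tool call to move; the robot and the scene stay as the last step left them, time stands still between calls to the robot, and variables do not carry over. Pictures are saved under pics/ and viewed, at most 10 in all, crops included, and the job is handed in when it is done.

Besides the shell and the picture viewer there is one more tool, called as name(argument=value, ...) on one line, values as JSON. drive_tool: Moves the arm, as the interface text tells. Its arguments: {"type":"object","properties":{"rows":{"type":"array"}},"required":["rows"]}

```bash
mkdir -p pics; ls; cat > h.py <<'E'
import numpy as np, cv2
from station import sense, capture, finish_job, search_frame, masks_of
def save(c,n,crop=None,s=1):
    f=c["frame"][:,:,::-1]
    if crop: f=f[crop[1]:crop[3],crop[0]:crop[2]]
    cv2.imwrite("pics/"+n,cv2.resize(f,None,fx=s,fy=s,interpolation=cv2.INTER_CUBIC))
def cloud(c,st=None):
    z=c["z_map"];v,u=np.mgrid[:420,:560]
    P=np.stack([(u-c["cx"])/c["fx"]*z,(v-c["cy"])/c["fy"]*z,z],-1)
    if "R" in c: W=(P-np.array(c["t"]))@np.array(c["R"])
    else:
        T=np.array(c["T_tool_cam"]);P=P@T[:3,:3].T+T[:3,3]
        W=P@np.array(st["ee_rot"]).T+np.array(st["tcp_pos"])
    W[z==0]=np.nan
    return W
E
python3 - <<'E'
from h import *
a=capture("scene");b=capture("top")
save(a,"s1.png");save(b,"t1.png")
for n,c in(("scene",a),("top",b)):
    W=cloud(c)
    for l in["bottle_mid","tray","wedge_grip","far_bottle_mid","jar_mid","mug","sketchbook"]:
        for m in masks_of(l,c)[:3]:
            print(n,l,round(m["p"],2),np.round(m["xy"]),np.round(np.nanmedian(W[m["region"]],0),3),m["region"].sum())
E
```

```text
pics
scene bottle_mid 0.95 [282. 288.] [0.815 0.011 0.033] 601
scene bottle_mid 0.79 [307. 193.] [0.555 0.118 0.074] 456
scene bottle_mid 0.78 [389. 263.] [0.783 0.275 0.032] 599
scene tray 0.7 [293. 211.] [0.56  0.084 0.025] 2886
scene wedge_grip 0.89 [168. 214.] [ 0.508 -0.25   0.018] 754
scene far_bottle_mid 0.56 [324. 214.] [0.632 0.141 0.08 ] 394
scene jar_mid 0.5 [289. 176.] [0.45  0.09  0.058] 216
scene jar_mid 0.23 [302. 214.] [0.566 0.095 0.024] 3538
scene mug 0.83 [155. 260.] [ 0.717 -0.28   0.067] 1606
scene sketchbook 0.79 [406. 206.] [0.583 0.391 0.017] 3151
scene sketchbook 0.6 [300. 215.] [0.566 0.096 0.024] 3432
top bottle_mid 0.92 [176. 146.] [0.768 0.276 0.035] 636
top bottle_mid 0.89 [242. 156.] [0.754 0.133 0.035] 625
top bottle_mid 0.81 [290. 133.] [0.798 0.013 0.035] 599
top tray 0.75 [256. 258.] [0.52  0.097 0.024] 7025
top wedge_grip 0.91 [408. 273.] [ 0.501 -0.239  0.021] 1027
top far_bottle_mid 0.8 [226. 212.] [0.613 0.143 0.088] 351
top jar_mid 0.87 [250. 297.] [0.44  0.094 0.069] 322
top jar_mid 0.33 [226. 212.] [0.613 0.143 0.087] 354
top mug 0.89 [433. 179.] [ 0.699 -0.281  0.068] 1678
top sketchbook 0.67 [119. 239.] [0.565 0.395 0.017] 6554
top sketchbook 0.43 [237. 247.] [0.545 0.122 0.08 ] 701
```

View pics/s1.png

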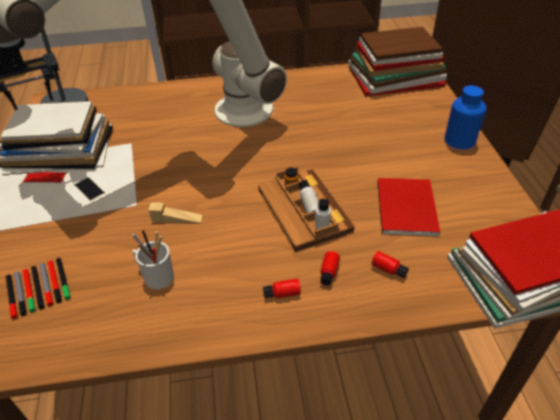

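View pics/t1.png

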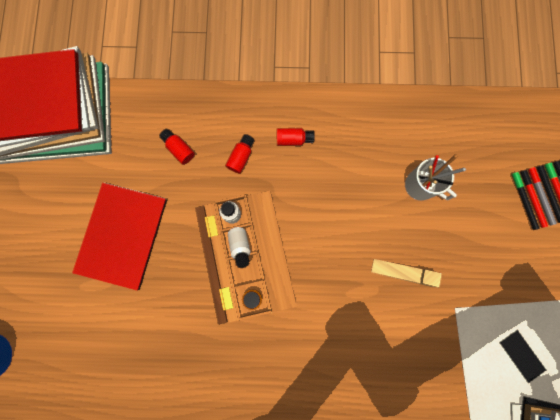

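The tipped white bottle is in the tray at (240,245) in top, with its cap towards the robot. The three red bottles at (176,146), (242,156) and (290,133) are look-alikes lying on the desk. The wedge is at (408,273), block on the right and tip towards the tray. The free edge is the tray's right side, since the hinges are the yellow parts on the left.

```bash
python3 - <<'E'
from h import *
a=capture("scene");b=capture("top")
save(b,"t2.png",(190,180,310,330),4)
A=cloud(a).reshape(-1,3);B=cloud(b).reshape(-1,3);P=np.vstack([A,B]);
ca=a["frame"].reshape(-1,3).astype(int);cb=b["frame"].reshape(-1,3).astype(int);C=np.vstack([ca,cb])
def sel(x0,x1,y0,y1,z0,z1,Q=P):
    return (Q[:,0]>x0)&(Q[:,0]<x1)&(Q[:,1]>y0)&(Q[:,1]<y1)&(Q[:,2]>z0)&(Q[:,2]<z1)
def rect(Q):
    r=cv2.minAreaRect((Q[:,:2]*1000).astype(np.float32));return r,cv2.boxPoints(r).round()
print("desk z",np.nanmedian(A[sel(.5,.7,-.2,-.05,-.02,.02,A)],0)[2],np.nanmedian(B[sel(.5,.7,-.2,-.05,-.02,.02,B)],0)[2])
for n,Q in(("s",A),("t",B)):
    print(n,"tray",rect(Q[sel(.35,.72,-.1,.25,.018,.03,Q)]))
    print(n,"wedge",rect(Q[sel(.4,.6,-.36,-.1,.006,.06,Q)]))
    m=Q[sel(.4,.6,-.36,-.1,.041,.05,Q)];print(" blocktop",m.mean(0).round(4),len(m),rect(m))
    m=Q[sel(.4,.48,.05,.15,.063,.08,Q)];print(" jar top",m.mean(0).round(4),np.ptp(m,0).round(3),len(m))
    m=Q[sel(.57,.67,.08,.2,.103,.125,Q)];print(" far cap",m.mean(0).round(4),np.ptp(m,0).round(3),len(m))
for n,Q,cc in(("s",A,ca),("t",B,cb)):
    k=sel(.47,.6,.06,.17,.045,.13,Q)
    w=Q[k&(cc.min(1)>110)&(cc.max(1)-cc.min(1)<50)];d=Q[k&(cc.max(1)<60)]
    print(n,"white",w.mean(0).round(4),w.min(0).round(3),w.max(0).round(3),len(w),"dark",d.mean(0).round(4),d.min(0).round(3),d.max(0).round(3),len(d))
E
```

```text
desk z 0.00027502243872586725 -0.0001388689742749312
s tray (((555.9862670898438, 120.03050231933594), (323.4207458496094, 175.12246704101562), 13.96668529510498), array([[378., 166.],
       [420.,  -4.],
       [734.,  74.],
       [692., 244.]], dtype=float32))
s wedge (((490.9413146972656, -228.80355834960938), (172.21575927734375, 241.5906219482422), 1.4544334411621094), array([[ 402., -110.],
       [ 408., -352.],
       [ 580., -347.],
       [ 574., -106.]], dtype=float32))
 blocktop [ 0.4959 -0.2841  0.0451] 115 (((494.4142150878906, -283.6860656738281), (35.681400299072266, 35.262481689453125), 73.97345733642578), array([[ 473., -296.],
       [ 506., -306.],
       [ 516., -271.],
       [ 482., -262.]], dtype=float32))
 jar top [0.4419 0.0912 0.0696] [0.037 0.032 0.015] 91
 far cap [0.6233 0.1442 0.1087] [0.032 0.026 0.013] 86
t tray (((558.6544189453125, 123.78831481933594), (320.75091552734375, 172.30130004882812), 14.2363920211792), array([[382., 168.],
       [424.,   1.],
       [735.,  80.],
       [693., 247.]], dtype=float32))
t wedge (((501.9133605957031, -234.51446533203125), (132.3124237060547, 30.322826385498047), 77.89339447021484), array([[ 473., -296.],
       [ 503., -302.],
       [ 531., -173.],
       [ 501., -167.]], dtype=float32))
 blocktop [ 0.4917 -0.281   0.0445] 252 (((491.6222839355469, -281.32672119140625), (36.39857482910156, 29.75269889831543), 78.12763214111328), array([[ 473., -296.],
       [ 502., -302.],
       [ 510., -267.],
       [ 481., -260.]], dtype=float32))
 jar top [0.4385 0.0947 0.0698] [0.03  0.033 0.009] 218
 far cap [0.6188 0.1468 0.1096] [0.027 0.028 0.01 ] 151
s white [0.5617 0.122  0.072 ] [0.529 0.102 0.047] [0.589 0.143 0.092] 291 dark [0.5242 0.1098 0.0911] [0.517 0.099 0.082] [0.533 0.123 0.1  ] 49
t white [0.5565 0.1264 0.0741] [0.523 0.102 0.048] [0.6   0.151 0.091] 456 dark [0.5177 0.1144 0.092 ] [0.505 0.102 0.08 ] [0.531 0.129 0.101] 153
```

View pics/t2.png

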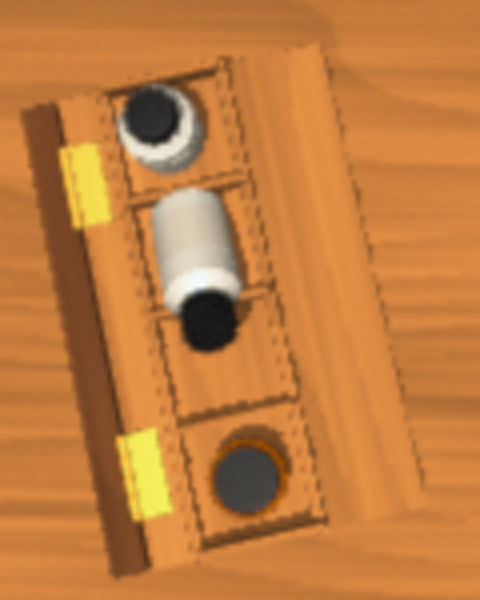

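The crop confirms the white tipped bottle (cap at crop (208,320), foot end at (195,195)). Next I get the tray frame and bottle axis.

```bash
cat >> h.py <<'E'
from scipy.optimize import least_squares
def sel(Q,x0,x1,y0,y1,z0,z1):
    return (Q[:,0]>x0)&(Q[:,0]<x1)&(Q[:,1]>y0)&(Q[:,1]<y1)&(Q[:,2]>z0)&(Q[:,2]<z1)
def bottle(Q,cc,box):
    k=sel(Q,*box); w=Q[k&(cc.min(1)>100)&(cc.max(1)-cc.min(1)<50)]
    def ax(p): a=np.array([p[2],p[3],1.]);return a/np.linalg.norm(a)
    z0=w[:,2].mean()-.015
    def f(p):
        d=w-np.array([p[0],p[1],z0]);a=ax(p);return np.linalg.norm(np.cross(d,a),axis=1)-.02
    m=w.mean(0);r=least_squares(f,[m[0],m[1],-1.3,-.35],loss="soft_l1",f_scale=.001)
    a=ax(r.x);c=np.array([r.x[0],r.x[1],z0]);t=(Q[k]-c)@a;rad=np.linalg.norm(np.cross(Q[k]-c,a),axis=1)
    top=np.percentile(t[rad<.017],99) if (rad<.017).any() else np.nan
    print("bottle axis",a.round(3),"tilt",np.degrees(np.arccos(a[2])).round(1),"heading",np.degrees(np.arctan2(-a[1],-a[0])).round(1),"captop",(c+a*top).round(4),"mid",(c+a*(top-.043)).round(4),"rms",np.sqrt(np.median(r.fun**2)).round(4))
E
python3 - <<'E'
from h import *
for n in("top","scene"):
    c=capture(n);Q=cloud(c).reshape(-1,3);cc=c["frame"].reshape(-1,3).astype(int)
    m=Q[sel(Q,.36,.69,-.06,.22,.019,.029)]
    r=cv2.minAreaRect((m[:,:2]*1000).astype(np.float32))
    # free edge: for bins along lane dir take lowest y'
    th=np.radians(14.)
    for _ in range(3):
        u=np.array([np.cos(th),np.sin(th)]);v=np.array([-u[1],u[0]])
        s=m[:,:2]@u;q=m[:,:2]@v
        lo,hi=np.percentile(s,[1,99]);e=[]
        for x in np.arange(lo+.02,hi-.02,.01):
            k=abs(s-x)<.005;e.append((x,np.percentile(q[k],2)))
        e=np.array(e);p=np.polyfit(e[:,0],e[:,1],1);th+=np.arctan(p[0])
    print(n,"edge ang",np.degrees(th).round(2),"q edge",np.median(e[:,1]).round(4),"s range",s.min().round(4),s.max().round(4),"q max",q.max().round(4),"rect",r)
    mid=u*(s.min()+s.max())/2+v*np.median(e[:,1]);print(" edge mid",mid.round(4))
    bottle(Q,cc,(.46,.61,.06,.18,.045,.13))
E
```

```text
top edge ang 14.15 q edge -0.1 s range 0.4117 0.672 q max 0.0693 rect ((529.4166870117188, 116.16625213623047), (260.332763671875, 171.98492431640625), 14.232002258300781)
 edge mid [0.5498 0.0355]
bottle axis [-0.872 -0.322  0.37 ] tilt 68.3 heading 20.2 captop [0.504  0.1096 0.08  ] mid [0.5415 0.1234 0.0641] rms 0.0023
scene edge ang 14.01 q edge -0.1029 s range 0.4094 0.6772 q max 0.068 rect ((531.6561889648438, 113.01642608642578), (268.290283203125, 173.56179809570312), 14.281895637512207)
 edge mid [0.5521 0.0317]
bottle axis [-0.809 -0.263  0.526] tilt 58.3 heading 18.0 captop [0.5099 0.1104 0.0857] mid [0.5447 0.1217 0.0631] rms 0.0016
```

```bash
cat >> h.py <<'E'
from scipy.spatial.transform import Rotation as Ro
TH=14.1
def goal(T,yaw=TH,flip=1):
    t,h=np.radians([T,yaw]);u=np.array([np.cos(h),np.sin(h),0]);v=np.array([-u[1],u[0],0])*flip
    z=u*np.sin(t)+np.array([0,0,-np.cos(t)]);return np.stack([np.cross(v,z),v,z],1)
def plan(pos,R):
    s=sense();d=(np.array(pos)-s["tcp_pos"])*1000;w=Ro.from_matrix(R@np.array(s["ee_rot"]).T).as_rotvec()
    n=max(np.linalg.norm(d)/41,np.linalg.norm(w)/.122)
    print("t",s["time_s"],"tcp",np.round(s["tcp_pos"],4),"shift",d.round(1),"rotvec",w.round(4),"deg",np.degrees(np.linalg.norm(w)).round(1),"rows>=",round(n,2))
E
python3 - <<'E'
from h import *
s=sense();print(np.round(s["ee_rot"],3),s["gripper_width"],s["wrist_force"]);c=capture("wrist");print(np.round(c["T_tool_cam"],3),c["fx"])
for f in(1,-1): plan((.46,.10,.24),goal(40,flip=f))
E
```

```text
[[-0.944 -0.329 -0.   ]
 [-0.329  0.944  0.   ]
 [-0.     0.    -1.   ]] 1.0020147544514308 [ 0.59909591  0.41238603 -0.17491383]
[[-0.    -0.955 -0.297  0.081]
 [ 1.    -0.     0.    -0.   ]
 [-0.    -0.297  0.955 -0.143]
 [ 0.     0.     0.     1.   ]] 353.93979060983946
t 1.05 tcp [ 0.2054 -0.5903  0.2415] shift [254.6 690.3  -1.5] rotvec [ 0.2    -0.6691 -0.0851] deg 40.3 rows>= 17.94
t 1.05 tcp [ 0.2054 -0.5903  0.2415] shift [254.6 690.3  -1.5] rotvec [-1.0031 -0.2998  2.8735] deg 175.2 rows>= 25.07
```

drive_tool(rows=[[100, 13.3, 38.1, -2.9, 0.0111, -0.0372, -0.0047], [100, 13.3, 38.1, -2.9, 0.0111, -0.0372, -0.0047], [100, 13.3, 38.1, -2.9, 0.0111, -0.0372, -0.0047], [100, 13.3, 38.1, -2.9, 0.0111, -0.0372, -0.0047], [100, 13.3, 38.1, -2.9, 0.0111, -0.0372, -0.0047]])

```text
time_s: 1.47
tcp_pos: [0.2722, -0.3982, 0.227]
ee_rot: [[-0.934, -0.305, 0.188], [-0.3, 0.952, 0.053], [-0.195, -0.007, -0.981]]
wrist_force: [0.1, 0.4, 1.0]
gripper_width: 1.001
gripper_force: 0.0
```

drive_tool(rows=[[100, 13.3, 38.1, -2.9, 0.0111, -0.0372, -0.0047], [100, 13.3, 38.1, -2.9, 0.0111, -0.0372, -0.0047], [100, 13.3, 38.1, -2.9, 0.0111, -0.0372, -0.0047], [100, 13.3, 38.1, -2.9, 0.0111, -0.0372, -0.0047], [100, 13.3, 38.1, -2.9, 0.0111, -0.0372, -0.0047]])

```text
time_s: 1.88
tcp_pos: [0.3388, -0.2079, 0.2131]
ee_rot: [[-0.886, -0.28, 0.368], [-0.262, 0.96, 0.1], [-0.382, -0.008, -0.924]]
wrist_force: [0.6, 1.3, -0.7]
gripper_width: 0.999
gripper_force: 0.0
```

drive_tool(rows=[[100, 13.3, 38.1, -2.9, 0.0111, -0.0372, -0.0047], [100, 13.3, 38.1, -2.9, 0.0111, -0.0372, -0.0047], [100, 13.3, 38.1, -2.9, 0.0111, -0.0372, -0.0047], [100, 13.3, 38.1, -2.9, 0.0111, -0.0372, -0.0047]])

```text
time_s: 2.22
tcp_pos: [0.3846, -0.0797, 0.203]
ee_rot: [[-0.836, -0.261, 0.483], [-0.232, 0.965, 0.12], [-0.497, -0.011, -0.868]]
wrist_force: [1.3, -1.2, -0.6]
gripper_width: 1.003
gripper_force: 0.0
```

drive_tool(rows=[[70, 13.3, 38.1, -2.9, 0.0111, -0.0372, -0.0047], [70, 13.3, 38.1, -2.9, 0.0111, -0.0372, -0.0047], [70, 13.3, 38.1, -2.9, 0.0111, -0.0372, -0.0047], [70, 13.3, 38.1, -2.9, 0.0111, -0.0372, -0.0047], [70, 0, 0, 0, 0, 0, 0]])

```text
time_s: 2.63
tcp_pos: [0.4143, -0.0251, 0.2124]
ee_rot: [[-0.81, -0.231, 0.539], [-0.214, 0.972, 0.096], [-0.546, -0.037, -0.837]]
wrist_force: [0.5, -0.9, 0.5]
gripper_width: 0.738
gripper_force: 0.0
```

```bash
python3 - <<'E'
from h import *
print(sense()["joints"])
plan((.445,.095,.19),goal(40));plan((.445,.095,.19),goal(30))
E
```

```text
[  19.74064507  -11.77606627  -60.10442295   30.81101332  -10.27455687
 -124.58225102]
t 2.6333 tcp [ 0.4143 -0.0251  0.2124] shift [ 30.7 120.1 -22.4] rotvec [ 0.0645 -0.1076  0.0147] deg 7.2 rows>= 3.07
t 2.6333 tcp [ 0.4143 -0.0251  0.2124] shift [ 30.7 120.1 -22.4] rotvec [0.023  0.0619 0.0114] deg 3.8 rows>= 3.07
```

drive_tool(rows=[[70, 7.7, 30, -5.6, -0.005, 0.058, 0.002], [70, 7.7, 30, -5.6, -0.005, 0.058, 0.002], [70, 7.7, 30, -5.6, -0.005, 0.058, 0.002], [70, 7.7, 30, -5.6, -0.005, 0.058, 0.002], [70, 0, 0, 0, 0, 0, 0]])

```text
time_s: 3.05
tcp_pos: [0.4488, 0.0987, 0.1908]
ee_rot: [[-0.912, -0.243, 0.331], [-0.228, 0.97, 0.085], [-0.342, 0.002, -0.94]]
wrist_force: [1.4, 1.4, 0.5]
gripper_width: 0.703
gripper_force: 0.0
```

```bash
python3 - <<'E'
from h import *
s=sense();print(np.round(s["joints"],2));plan((.445,.095,.19),goal(20))
# FK fit
def fk(q,p):
    a1,d1,a2,a3,d4,d6=p;q=np.radians(q)
    Z=lambda t:Ro.from_euler("z",t).as_matrix();Y=lambda t:Ro.from_euler("y",t).as_matrix();X=lambda t:Ro.from_euler("x",t).as_matrix()
    R=Z(q[0]);P=R@[a1,0,d1];R=R@Y(q[1]);P=P+R@[0,0,a2];R=R@Y(-q[2]);P=P+R@[d4,0,a3];R=R@X(q[3])@Y(-q[4]);P=P+R@[d6,0,0];return P,R@[1,0,0]
D=[([-56.001,22.042,.453,0,-68.411,-14.817],[.205,-.59,.242]),([19.7406,-11.776,-60.104,30.811,-10.275,-124.58],[.4143,-.0251,.2124]),(s["joints"],s["tcp_pos"])]
# sign checks via tool z
for sg in(1,-1):
    q=np.array(D[2][0]);q[3]*=sg;print(sg,fk(q,[0]*6)[1].round(3),np.array(s["ee_rot"])[:,2].round(3))
for i0 in(1,-1):
  def f(p):
    r=[]
    for q,x in D:
        q=np.array(q,float);q[0]*=i0;r+=list(fk(q,p)[0]-x)
    return r+list((p-np.array([.0,.35,.45,0,.45,.25]))*.02)
  r=least_squares(f,[.0,.35,.45,0,.45,.25]);print(i0,r.x.round(3),np.abs(r.fun[:9]).max().round(4))
E
```

```text
[  36.98   -0.45  -45.15   16.45  -27.71 -126.35]
t 3.05 tcp [0.4488 0.0987 0.1908] shift [-3.8 -3.7 -0.8] rotvec [-0.0018 -0.0005  0.0008] deg 0.1 rows>= 0.13
1 [ 0.173  0.295 -0.94 ] [ 0.331  0.085 -0.94 ]
-1 [ 0.331  0.085 -0.94 ] [ 0.331  0.085 -0.94 ]
1 [ 1.518  1.367 -1.627 -1.046  0.087 -1.383] 0.1322
-1 [-1.665 -2.007  2.198  2.263 -0.388  2.033] 0.4106
```

```bash
cat >> h.py <<'E'
def fk(q,p):
    a1,d1,a2,a3,d4,d6,b=p;q=np.radians(q)
    Z=lambda t:Ro.from_euler("z",t).as_matrix();Y=lambda t:Ro.from_euler("y",t).as_matrix();X=lambda t:Ro.from_euler("x",t).as_matrix()
    R=Z(q[0]);P=R@[a1,b,d1];R=R@Y(q[1]);P=P+R@[0,0,a2];R=R@Y(-q[2]);P=P+R@[d4,0,a3];R=R@X(-q[3])@Y(-q[4]);P=P+R@[d6,0,0];return P,R@[1,0,0]
E
python3 - <<'E'
from h import *
s=sense();D=[([-56.001,22.042,.453,0,-68.411,-14.817],[.205,-.59,.242]),([19.7406,-11.776,-60.104,30.811,-10.275,-124.58],[.4143,-.0251,.2124]),(s["joints"],s["tcp_pos"])]
x0=np.array([.0,.35,.45,0,.45,.25,-.15])
def f(p): return np.concatenate([fk(q,p)[0]-x for q,x in D]+[(p-x0)*.01])
r=least_squares(f,x0);p=r.x;print(p.round(3),np.abs(r.fun[:9]).max().round(4))
h=np.radians(TH);u=np.array([np.cos(h),np.sin(h),0])
for T in range(40,-61,-10):
  for nm,pos in(("grasp",(.52,.113,.09)),("up",(.559,.128,.13))):
    t=np.radians(T);z=u*np.sin(t)-np.array([0,0,np.cos(t)])
    g=lambda q:np.concatenate([fk(q,p)[0]-pos,.5*(fk(q,p)[1]-z)])
    k=least_squares(g,[35,5,-40,10,-35],bounds=([-179,-69,-61,-180,-171],[179,118,80,117,-9.2]),x_scale=[30]*5)
    print(T,nm,k.x.round(0),np.abs(k.fun).max().round(3))
# wrist view
st=sense();c=capture("wrist");save(c,"w1.png",None,1.4);Q=cloud(c,st).reshape(-1,3);cc=c["frame"].reshape(-1,3).astype(int)
np.savez("w1.npz",Q=Q,cc=cc)
bottle(Q,cc,(.46,.61,.06,.18,.045,.13))
E
```

```text
[ 0.215  0.493  0.315 -0.185  0.365  0.237 -0.154] 0.0109
40 grasp [ 37.  41. -26. 117. -18.] 0.038
40 up [ 35.  37. -25. 117. -16.] 0.019
30 grasp [ 34.  45. -23. 117. -11.] 0.01
30 up [ 32.  37. -23.  81.  -9.] 0.0
20 grasp [ 32.  43. -21.  41.  -9.] 0.0
20 up [ 31.  34. -18.  17. -19.] 0.0
10 grasp [ 30.  41. -16.   7. -24.] 0.0
10 up [ 30.  34. -12.   5. -34.] 0.0
0 grasp [ 29.  42.  -9.   0. -39.] 0.0
0 up [ 28.  36.  -5.   0. -49.] 0.0
-10 grasp [ 28.  45.  -2.  -3. -53.] 0.0
-10 up [ 27.  40.   3.  -3. -62.] 0.0
-20 grasp [ 27.  50.   6.  -5. -66.] 0.0
-20 up [ 27.  46.  11.  -4. -75.] 0.0
-30 grasp [ 26.  55.  15.  -6. -79.] 0.0
-30 up [ 26.  52.  20.  -6. -87.] 0.0
-40 grasp [ 26.  62.  24.  -7. -92.] 0.0
-40 up [ 25.  59.  29.  -7. -99.] 0.0
-50 grasp [  25.   69.   33.   -9. -104.] 0.0
-50 up [  25.   67.   39.   -9. -111.] 0.0
-60 grasp [  25.   77.   43.  -10. -115.] 0.0
-60 up [  25.   75.   48.  -11. -123.] 0.0
bottle axis [-0.868 -0.324  0.376] tilt 67.9 heading 20.5 captop [0.5039 0.1089 0.0808] mid [0.5412 0.1228 0.0646] rms 0.0022
```

View pics/w1.png

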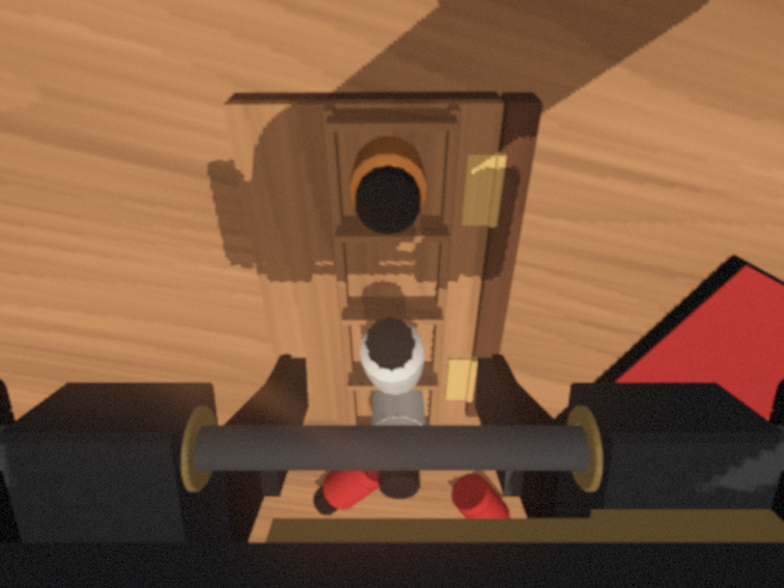

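Wrist view: the tipped bottle's cap is at (390,345), with the body beyond it. The jar is at (388,200) and the empty compartment lies between them. I'll fit a bottle model with its true profile.

```bash
cat >> h.py <<'E'
def sdf(Q,foot,a):
    d=Q-foot;s=d@a;r=np.linalg.norm(d-np.outer(s,a),axis=1)
    def cyl(s0,s1,R):
        x=np.maximum(s0-s,s-s1);y=r-R
        return np.minimum(np.maximum(x,y),0)+np.hypot(np.maximum(x,0),np.maximum(y,0))
    return np.minimum(cyl(0,.058,.02),cyl(.05,.086,.0135))
def bfit(w,tilt0=55,head0=15,xy0=(.575,.132)):
    def g(p):
        t,h=np.radians(p[3:]);return np.array(p[:3])/1000,np.array([-np.sin(t)*np.cos(h),-np.sin(t)*np.sin(h),np.cos(t)])
    r=least_squares(lambda p:sdf(w,*g(p))*1000,[xy0[0]*1e3,xy0[1]*1e3,40,tilt0,head0],loss="soft_l1",f_scale=1.)
    F,a=g(r.x);print("foot",F.round(4),"tilt",r.x[3].round(1),"head",r.x[4].round(1),"s75",(F+.075*a).round(4),"captop",(F+.086*a).round(4),"med",np.median(abs(r.fun)).round(2),len(w))
    return F,a
E
python3 - <<'E'
from h import *
d=np.load("w1.npz");L=[("wrist",d["Q"],d["cc"])]
for n in("top","scene"):
    c=capture(n);L.append((n,cloud(c).reshape(-1,3),c["frame"].reshape(-1,3).astype(int)))
for n,Q,cc in L:
    k=sel(Q,.48,.592,.08,.17,.054,.11)&(cc.max(1)-cc.min(1)<60)
    try: bfit(Q[k])
    except Exception as e: print(n,e)
    m=Q[sel(Q,.41,.47,.06,.13,.064,.075)];print(n," jar",m[:,:2].mean(0).round(4),((m[:,:2].min(0)+m[:,:2].max(0))/2).round(4))
    m=Q[sel(Q,.59,.65,.11,.18,.105,.115)];print(n," far",m[:,:2].mean(0).round(4) if len(m) else 0)
E
```

```text
foot [0.5767 0.1338 0.0405] tilt 55.5 head 17.1 s75 [0.5177 0.1157 0.0831] captop [0.509  0.113  0.0893] med 0.5 1922
wrist  jar [0.4362 0.0942] [0.4375 0.0944]
wrist  far [0.6156 0.1463]
foot [0.5765 0.134  0.0402] tilt 55.0 head 17.3 s75 [0.5179 0.1158 0.0832] captop [0.5093 0.1131 0.0895] med 0.67 646
top  jar [0.4403 0.0954] [0.4433 0.0948]
top  far [0.6189 0.1469]
foot [0.5756 0.1304 0.0423] tilt 56.0 head 16.3 s75 [0.5159 0.113  0.0842] captop [0.5071 0.1104 0.0904] med 1.37 387
scene  jar [0.4416 0.0916] [0.4389 0.0916]
scene  far [0.6227 0.1442]
```

drive_tool(rows=[[70, 16, 3.3, -7.7, -0.008, 0.028, 0.018], [70, 16, 3.3, -7.7, -0.008, 0.028, 0.018], [70, 14.7, 3.4, -7.6, -0.009, 0.028, 0.018], [70, 6, 2, -25, 0, 0, 0], [70, 0, 0, 0, 0, 0, 0]])

```text
time_s: 3.62
tcp_pos: [0.4959, 0.1025, 0.1376]
ee_rot: [[-0.928, -0.287, 0.239], [-0.278, 0.958, 0.068], [-0.249, -0.003, -0.969]]
wrist_force: [-1.7, -0.4, -1.0]
gripper_width: 0.699
gripper_force: 0.0
```

```bash
python3 - <<'E'
from h import *
print(np.round(sense()["joints"],1));plan((.5153,.1148,.0905),goal(15,17.2))
E
```

```text
[  32.3   10.9  -37.4    8.6  -28.1 -112.7]
t 3.6167 tcp [0.4959 0.1025 0.1376] shift [ 19.4  12.3 -47.1] rotvec [ 0.0063 -0.0088  0.0095] deg 0.8 rows>= 1.28
```

drive_tool(rows=[[70, 8, 11, -5, 0.006, -0.009, 0.0095], [70, 6, 1, -20, 0, 0, 0], [70, 5.4, 0.3, -22, 0, 0, 0], [70, 0, 0, 0, 0, 0, 0]])

```text
time_s: 3.95
tcp_pos: [0.5148, 0.1155, 0.0915]
ee_rot: [[-0.922, -0.298, 0.248], [-0.288, 0.954, 0.077], [-0.26, -0.001, -0.966]]
wrist_force: [0.2, -0.2, -0.1]
gripper_width: 0.703
gripper_force: 0.0
```

```bash
python3 - <<'E'
from h import *
print(np.round(sense()["joints"],1));plan((.5153,.1148,.0905),goal(15,17.2))
c=capture("top");Q=cloud(c).reshape(-1,3);save(c,"t3.png",(190,180,310,330),4)
E
```

```text
[  32.1   16.8  -39.3   11.5  -19.7 -115.1]
t 3.95 tcp [0.5148 0.1155 0.0915] shift [ 0.5 -0.7 -1. ] rotvec [ 0.0006  0.0012 -0.0027] deg 0.2 rows>= 0.03
```

drive_tool(rows=[[0, 0, 0, 0, 0, 0, 0], [0, 0, 0, 0, 0, 0, 0], [0, 0, 0, 0, 0, 0, 0], [0, 0, 0, 0, 0, 0, 0], [0, 0, 0, 0, 0, 0, 0]])

```text
time_s: 4.42
tcp_pos: [0.5169, 0.1173, 0.0951]
ee_rot: [[-0.92, -0.299, 0.255], [-0.288, 0.954, 0.081], [-0.267, 0.001, -0.964]]
wrist_force: [-0.6, -0.9, 0.1]
gripper_width: 0.41
gripper_force: 0.0
```

drive_tool(rows=[[0, 0, 0, 0, 0, 0, 0], [0, 0, 0, 0, 0, 0, 0], [0, 0, 0, 0, 0, 0, 0]])

```text
time_s: 4.67
tcp_pos: [0.5171, 0.1174, 0.0947]
ee_rot: [[-0.92, -0.299, 0.254], [-0.288, 0.954, 0.08], [-0.267, 0.001, -0.964]]
wrist_force: [0.1, 0.1, 2.6]
gripper_width: 0.303
gripper_force: 29.8
```

drive_tool(rows=[[0, 0, 0, 10, 0, 0, 0], [0, 0, 0, 15, 0, 0, 0], [0, 0, 0, 15, 0, 0, 0], [0, 0, 0, 10, 0, 0, 0], [0, 0, 0, 0, 0, 0, 0]])

```text
time_s: 5.08
tcp_pos: [0.5175, 0.1176, 0.1459]
ee_rot: [[-0.919, -0.299, 0.256], [-0.288, 0.954, 0.081], [-0.268, 0.001, -0.963]]
wrist_force: [-0.2, -0.4, -1.2]
gripper_width: 0.305
gripper_force: 29.8
```

drive_tool(rows=[[0, 0, 0, 0, -0.032, 0.102, 0], [0, 0, 0, 0, -0.032, 0.102, 0], [0, 0, 0, 0, -0.032, 0.102, 0], [0, 0, 0, 0, -0.032, 0.102, 0], [0, 0, 0, 0, -0.032, 0.102, 0]])

```text
time_s: 5.5
tcp_pos: [0.5165, 0.1172, 0.1437]
ee_rot: [[-0.919, -0.299, -0.256], [-0.288, 0.954, -0.079], [0.268, 0.001, -0.963]]
wrist_force: [0.5, -0.5, -0.8]
gripper_width: 0.3
gripper_force: 29.9
```

drive_tool(rows=[[0, 0, 0, 0, -0.032, 0.102, 0], [0, 0, 0, 0, -0.032, 0.102, 0], [0, 0, 0, 0, -0.032, 0.102, 0], [0, 0, 0, 0, -0.032, 0.102, 0], [0, 0, 0, 0, 0, 0, 0]])

```text
time_s: 5.92
tcp_pos: [0.5169, 0.1173, 0.1383]
ee_rot: [[-0.728, -0.297, -0.618], [-0.226, 0.955, -0.193], [0.647, -0.001, -0.762]]
wrist_force: [0.5, 0.4, -2.9]
gripper_width: 0.305
gripper_force: 30.2
```

```bash
python3 - <<'E'
from h import *
s=sense();print(np.round(s["joints"],1),np.round(s["tcp_pos"],4))
d=np.load("w1.npz");Q=d["Q"];h=np.radians(TH);u=np.array([np.cos(h),np.sin(h)]);v=np.array([-u[1],u[0]])
S=Q[:,:2]@u;q=Q[:,:2]@v
k=(abs(S-.5118)<.022)&(abs(q)<.06);e=np.arange(-.06,.05,.004)
for i in range(len(e)-1):
    m=k&(q>=e[i])&(q<e[i+1])
    print(round(e[i],3),m.sum(),np.round(np.nanmedian(Q[m,2]),4) if m.any() else "",end=" | ")
k=(abs(q+.011)<.02)
print()
e=np.arange(.40,.60,.004)
for i in range(len(e)-1):
    m=k&(S>=e[i])&(S<e[i+1])&(Q[:,2]<.054);print(round(e[i],3),m.sum(),np.round(np.nanpercentile(Q[m,2],90),3) if m.any() else "",end=" | ")
print()
for n in("top","scene"):
    c=capture(n);Q=cloud(c).reshape(-1,3);cc=c["frame"].reshape(-1,3).astype(int)
    k=sel(Q,.46,.565,.06,.17,.06,.15)&(cc.max(1)-cc.min(1)<45)&(cc.min(1)>95)
    print(n,k.sum());bfit(Q[k],3,15,(.515,.115)); save(c,n+"4.png",(180,130,340,330) if n=="top" else (220,120,400,280),3)
E
```

```text
[ 26.8  38.7   5.7  -6.1 -96.9 -98. ] [0.5169 0.1173 0.1383]
-0.06 179 0.0241 | -0.056 172 0.024 | -0.052 106 0.0241 | -0.048 185 0.0359 | -0.044 213 0.0259 | -0.04 142 0.024 | -0.036 140 0.0241 | -0.032 153 0.0239 | -0.028 225 0.0243 | -0.024 296 0.0252 | -0.02 294 0.0811 | -0.016 307 0.081 | -0.012 327 0.0256 | -0.008 270 0.0813 | -0.004 221 0.0245 | 0.0 144 0.024 | 0.004 145 0.024 | 0.008 145 0.024 | 0.012 141 0.0239 | 0.016 229 0.0351 | 0.02 146 0.0359 | 0.024 140 0.024 | 0.028 173 0.024 | 0.032 171 0.024 | 0.036 178 0.024 | 0.04 176 0.024 | 0.044 148 0.024 | 
0.4 269 0.001 | 0.404 279 0.001 | 0.408 717 0.023 | 0.412 943 0.05 | 0.416 110 0.051 | 0.42 0  | 0.424 247 0.051 | 0.428 504 0.052 | 0.432 195 0.05 | 0.436 66 0.051 | 0.44 47 0.047 | 0.444 29 0.053 | 0.448 17 0.053 | 0.452 10 0.054 | 0.456 6 0.038 | 0.46 4 0.024 | 0.464 7 0.025 | 0.468 13 0.025 | 0.472 19 0.025 | 0.476 471 0.05 | 0.48 82 0.051 | 0.484 0  | 0.488 0  | 0.492 0  | 0.496 134 0.025 | 0.5 170 0.025 | 0.504 157 0.025 | 0.508 162 0.025 | 0.512 156 0.025 | 0.516 158 0.025 | 0.52 144 0.025 | 0.524 157 0.025 | 0.528 135 0.025 | 0.532 143 0.025 | 0.536 805 0.047 | 0.54 95 0.05 | 0.544 0  | 0.548 0  | 0.552 0  | 0.556 0  | 0.56 0  | 0.564 25 0.025 | 0.568 18 0.024 | 0.572 8 0.024 | 0.576 2 0.024 | 0.58 1 0.051 | 0.584 0  | 0.588 0  | 0.592 1 0.054 | 
top 93
foot [0.507  0.1146 0.0582] tilt -0.8 head -26.5 s75 [0.5079 0.1142 0.1332] captop [0.5081 0.1141 0.1442] med 0.67 93
scene 0
foot [0.515 0.115 0.04 ] tilt 3.0 head 15.0 s75 [0.5112 0.114  0.1149] captop [0.5107 0.1138 0.1259] med nan 0
  return _methods._mean(a, axis=axis, dtype=dtype,
  ret = ret.dtype.type(ret / rcount)
```

drive_tool(rows=[[0, 15, 3.5, 0, 0, 0, 0], [0, 20, 4.6, 0, 0, 0, 0], [0, 15, 3.5, 0, 0, 0, 0], [0, 0, 0, 0, 0, 0, 0], [0, 0, 0, 0, 0, 0, 0]])

```text
time_s: 6.43
tcp_pos: [0.5663, 0.1287, 0.1447]
ee_rot: [[-0.735, -0.299, -0.609], [-0.23, 0.954, -0.19], [0.638, 0.0, -0.77]]
wrist_force: [-0.6, 0.3, -2.0]
gripper_width: 0.299
gripper_force: 30.1
```

```bash
python3 - <<'E'
from h import *
s=sense();t=np.array(s["tcp_pos"]);print("tcp",t.round(4),"foot est",(t+[-.0091,-.0028,-.0816]).round(4),"T",np.degrees(np.arcsin(s["ee_rot"][2][0])))
for n in("top","scene"):
    c=capture(n);save(c,n+"5.png",(180,150,320,330) if n=="top" else (230,120,400,280),3.3)
a=cv2.imread("pics/top5.png");b=cv2.imread("pics/scene5.png");h=min(len(a),len(b));cv2.imwrite("pics/c5.png",cv2.resize(np.hstack([a[:h],b[:h]]),None,fx=.75,fy=.75))
E
```

```text
tcp [0.5663 0.1287 0.1447] foot est [0.5572 0.1259 0.0631] T 39.613735357725474
```

View pics/c5.png

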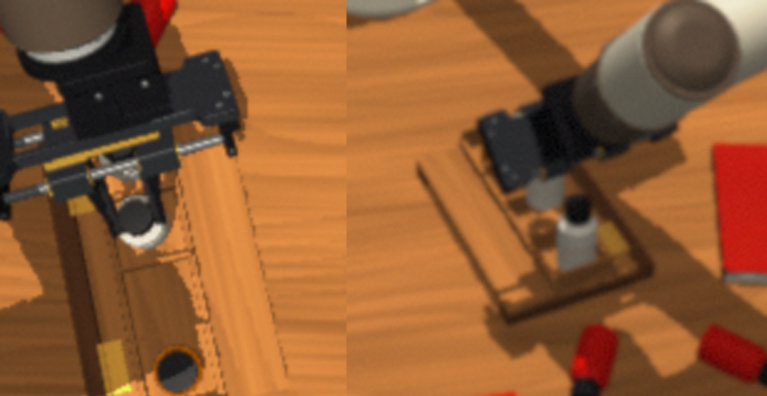

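The left half (top) shows the bottle upright in the jaws at (140,220), over its compartment. The right half (scene) shows the far bottle untouched at (577,235), with the hand clear of it. I'll lower now.

drive_tool(rows=[[0, 0, 0, -10, 0, 0, 0], [0, 0, 0, -10, 0, 0, 0], [0, 0, 0, -8, 0, 0, 0], [0, 0, 0, -4, 0, 0, 0], [0, 0, 0, 0, 0, 0, 0]])

```text
time_s: 6.95
tcp_pos: [0.5657, 0.1284, 0.1103]
ee_rot: [[-0.732, -0.299, -0.613], [-0.229, 0.954, -0.192], [0.642, -0.0, -0.767]]
wrist_force: [-0.3, 0.3, -0.9]
gripper_width: 0.305
gripper_force: 30.1
```

drive_tool(rows=[[0, 0, 0, -2, 0, 0, 0], [0, 0, 0, -2, 0, 0, 0], [0, 0, 0, 0, 0, 0, 0], [0, 0, 0, 0, 0, 0, 0]])

```text
time_s: 7.28
tcp_pos: [0.5668, 0.1287, 0.1083]
ee_rot: [[-0.734, -0.299, -0.61], [-0.23, 0.954, -0.191], [0.639, -0.0, -0.769]]
wrist_force: [-1.2, 0.3, -1.5]
gripper_width: 0.304
gripper_force: 30.1
```

drive_tool(rows=[[0, 0, 0, -1.5, 0, 0, 0], [0, 0, 0, -1, 0, 0, 0], [0, 0, 0, 0, 0, 0, 0], [0, 0, 0, 0, 0, 0, 0]])

```text
time_s: 7.62
tcp_pos: [0.5668, 0.1287, 0.1061]
ee_rot: [[-0.734, -0.299, -0.61], [-0.23, 0.954, -0.191], [0.639, -0.0, -0.769]]
wrist_force: [0.3, 0.4, 1.8]
gripper_width: 0.303
gripper_force: 30.2
```

drive_tool(rows=[[0, 0, 0, -1, 0, 0, 0], [0, 0, 0, 0, 0, 0, 0], [0, 0, 0, 0, 0, 0, 0]])

```text
time_s: 7.87
tcp_pos: [0.5668, 0.1285, 0.106]
ee_rot: [[-0.734, -0.3, -0.61], [-0.23, 0.954, -0.192], [0.639, -0.0, -0.769]]
wrist_force: [0.3, 0.1, 5.3]
gripper_width: 0.3
gripper_force: 30.4
```

drive_tool(rows=[[50, 0, 0, 0, 0, 0, 0], [60, 0, 0, 0, 0, 0, 0], [60, 0, 0, 0, 0, 0, 0], [60, 0, 0, 0, 0, 0, 0], [60, 0, 0, 0, 0, 0, 0]])

```text
time_s: 8.28
tcp_pos: [0.5665, 0.1287, 0.1041]
ee_rot: [[-0.733, -0.299, -0.611], [-0.23, 0.954, -0.191], [0.64, 0.0, -0.769]]
wrist_force: [-0.0, -0.5, -0.5]
gripper_width: 0.562
gripper_force: 0.0
```

drive_tool(rows=[[60, 0, 0, 10, 0, 0, 0], [60, 0, 0, 25, 0, 0, 0], [60, 0, 0, 35, 0, 0, 0], [60, 0, 0, 35, 0, 0, 0], [60, 0, 0, 30, 0, 0, 0]])

```text
time_s: 8.7
tcp_pos: [0.5668, 0.1285, 0.2426]
ee_rot: [[-0.735, -0.299, -0.609], [-0.23, 0.954, -0.191], [0.638, -0.001, -0.77]]
wrist_force: [0.6, 0.5, 1.3]
gripper_width: 0.595
gripper_force: 0.0
```

```bash
python3 - <<'E'
from h import *
s=sense();print(np.round(s["joints"],1))
c=capture("scene");Q=cloud(c).reshape(-1,3);save(c,"s6.png",(230,120,400,280),3.3)
m=Q[sel(Q,.53,.585,.09,.16,.10,.115)];print("cap top",m.mean(0).round(4),len(m))
m=Q[sel(Q,.59,.65,.11,.18,.10,.115)];print("far cap",m.mean(0).round(4),len(m))
# wedge: from top
c=capture("top");Q=cloud(c).reshape(-1,3)
for z0,z1 in((.041,.05),(.006,.06)):
    m=Q[sel(Q,.44,.56,-.32,-.14,z0,z1)];r=cv2.minAreaRect((m[:,:2]*1000).astype(np.float32));print("wedge",r)
k=sel(Q,.44,.56,-.31,-.15,.004,.06)&(Q[:,2]>.006)
m=Q[k][:,:2]-Q[k][:,:2].mean(0);d=np.linalg.svd(m,full_matrices=False)[2][0];d*=np.sign(d[1]);print("wedge y heading",np.degrees(np.arctan2(d[1],d[0])).round(2))
E
```

```text
[  25.9   38.2   21.    -5.8 -112.   -98.8]
cap top [0.5625 0.1223 0.1081] 88
far cap [0.6235 0.1439 0.1087] 89
wedge ((491.66455078125, -281.44171142578125), (36.94757843017578, 29.56184959411621), 77.5660171508789)
wedge ((483.4132385253906, -231.59243774414062), (131.1333770751953, 68.98385620117188), 79.09358978271484)
wedge y heading 77.18
```

View pics/s6.png

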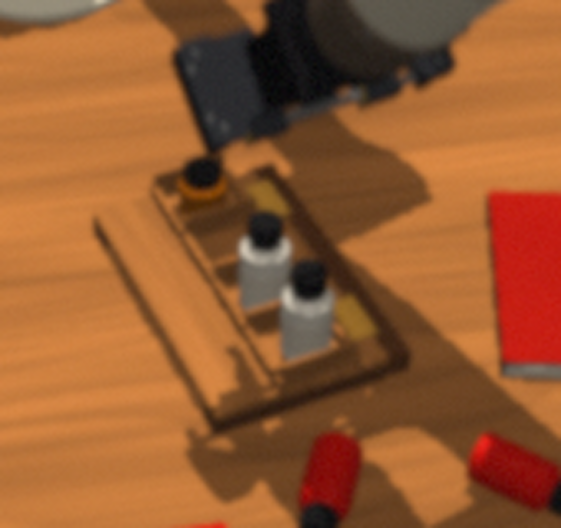

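The bottle stands upright in its own compartment (crop (265,260)), level with the far bottle, and the jar is unmoved. The wedge is next.

```bash
python3 - <<'E'
from h import *
plan((.4917,-.2814,.13),goal(0,77.7))
E
```

```text
t 8.8 tcp [0.5687 0.1288 0.2462] shift [ -77.  -410.2 -116.2] rotvec [ 0.5261 -0.4801  1.0095] deg 70.8 rows>= 10.57
```

drive_tool(rows=[[60, -5.5, -29.3, 0, 0.0376, -0.0343, 0.0721], [60, -5.5, -29.3, 0, 0.0376, -0.0343, 0.0721], [60, -5.5, -29.3, 0, 0.0376, -0.0343, 0.0721], [60, -5.5, -29.3, 0, 0.0376, -0.0343, 0.0721], [60, -5.5, -29.3, -12, 0.0376, -0.0343, 0.0721]])

```text
time_s: 9.22
tcp_pos: [0.5398, -0.0189, 0.2295]
ee_rot: [[-0.677, -0.628, -0.384], [-0.596, 0.774, -0.216], [0.433, 0.083, -0.898]]
wrist_force: [0.4, -0.2, 0.4]
gripper_width: 0.601
gripper_force: 0.0
```

drive_tool(rows=[[65, -5.5, -29.3, -12, 0.0376, -0.0343, 0.0721], [65, -5.5, -29.3, -12, 0.0376, -0.0343, 0.0721], [65, -5.5, -29.3, -12, 0.0376, -0.0343, 0.0721], [65, -5.5, -29.3, -12, 0.0376, -0.0343, 0.0721], [65, -5.5, -29.3, -12, 0.0376, -0.0343, 0.0721]])

```text
time_s: 9.63
tcp_pos: [0.5109, -0.1654, 0.1675]
ee_rot: [[-0.463, -0.872, -0.16], [-0.864, 0.484, -0.137], [0.197, 0.075, -0.978]]
wrist_force: [1.0, -0.5, -0.2]
gripper_width: 0.648
gripper_force: 0.0
```

drive_tool(rows=[[65, -5.5, -29.3, -12, 0.0376, -0.0343, 0.0721], [65, -5.5, -29.3, -12, 0.0376, -0.0343, 0.0721], [65, -5.5, -29.3, -12, 0.0376, -0.0343, 0.0721], [65, -5.5, -29.3, -8, 0.0376, -0.0343, 0.0721], [65, 0, 0, 0, 0, 0, 0]])

```text
time_s: 10.05
tcp_pos: [0.4865, -0.2857, 0.1222]
ee_rot: [[-0.218, -0.976, -0.005], [-0.976, 0.218, -0.01], [0.011, 0.003, -1.0]]
wrist_force: [-0.2, -0.1, 0.2]
gripper_width: 0.652
gripper_force: 0.0
```

```bash
cat >> h.py <<'E'
def wedge(Q):
    m=Q[sel(Q,.40,.60,-.34,-.03,.041,.05)];r=cv2.minAreaRect((m[:,:2]*1000).astype(np.float32));print("block",np.round(r[0],1),np.round(r[1],1),round(r[2],2),len(m))
E
python3 - <<'E'
from h import *
s=sense();print(np.round(s["joints"],1));plan((.4917,-.2814,.13),goal(0,77.7))
c=capture("wrist");Q=cloud(c,s).reshape(-1,3);save(c,"w7.png")
wedge(Q)
m=Q[sel(Q,.44,.58,-.32,-.14,.007,.05)];print("wedge",cv2.minAreaRect((m[:,:2]*1000).astype(np.float32)))
E
```

```text
[-13.6  22.8 -17.7   0.8 -49.7   0.5]
t 10.05 tcp [ 0.4865 -0.2857  0.1222] shift [5.2 4.3 7.8] rotvec [ 0.0099 -0.0054  0.0053] deg 0.7 rows>= 0.25
block [ 491.7 -283. ] [36.3 29.6] 77.93 2264
wedge ((500.7918701171875, -239.72618103027344), (124.68370056152344, 30.0585994720459), 77.87562561035156)
```

drive_tool(rows=[[65, 5.2, 3.2, -10, 0.01, -0.0054, 0.0088], [65, 0, 0, -30, 0, 0, 0], [65, 0, 0, -30, 0, 0, 0], [65, 0, 0, -20, 0, 0, 0], [65, 0, 0, 0, 0, 0, 0]])

```text
time_s: 10.52
tcp_pos: [0.4925, -0.2756, 0.0291]
ee_rot: [[-0.203, -0.979, -0.007], [-0.979, 0.203, 0.001], [0.0, 0.007, -1.0]]
wrist_force: [0.2, -0.4, -0.3]
gripper_width: 0.648
gripper_force: 0.0
```

drive_tool(rows=[[65, 0, 0, 0, 0, 0, 0], [65, 0, 0, 0, 0, 0, 0]])

```text
time_s: 10.68
tcp_pos: [0.4965, -0.2777, 0.0347]
ee_rot: [[-0.202, -0.979, 0.004], [-0.979, 0.202, -0.003], [0.002, -0.004, -1.0]]
wrist_force: [-0.1, -0.7, 0.4]
gripper_width: 0.652
gripper_force: 0.0
```

drive_tool(rows=[[65, -4.5, -4.5, -6, 0, 0, 0], [65, 0, 0, 0, 0, 0, 0], [65, 0, 0, 0, 0, 0, 0]])

```text
time_s: 10.93
tcp_pos: [0.4904, -0.283, 0.0283]
ee_rot: [[-0.205, -0.979, 0.003], [-0.979, 0.205, -0.002], [0.002, -0.003, -1.0]]
wrist_force: [0.2, -0.4, 0.2]
gripper_width: 0.646
gripper_force: 0.0
```

drive_tool(rows=[[0, 0.8, 0, 0, 0, 0, 0], [0, 0, 0, 0, 0, 0, 0], [0, 0, 0, 0, 0, 0, 0], [0, 0, 0, 0, 0, 0, 0], [0, 0, 0, 0, 0, 0, 0]])

```text
time_s: 11.35
tcp_pos: [0.4912, -0.2829, 0.0277]
ee_rot: [[-0.205, -0.979, 0.002], [-0.979, 0.205, -0.002], [0.002, -0.002, -1.0]]
wrist_force: [0.1, 0.6, 0.1]
gripper_width: 0.353
gripper_force: 0.0
```

drive_tool(rows=[[0, 0, 0, 0, 0, 0, 0], [0, 0, 0, 0, 0, 0, 0], [0, 0, 0, 0, 0, 0, 0], [0, 0, 0, 0, 0, 0, 0]])

```text
time_s: 11.68
tcp_pos: [0.4912, -0.2828, 0.0277]
ee_rot: [[-0.205, -0.979, 0.002], [-0.979, 0.205, -0.002], [0.002, -0.002, -1.0]]
wrist_force: [-1.8, 0.2, 1.0]
gripper_width: 0.341
gripper_force: 30.0
```

```bash
python3 - <<'E'
from h import *
s=sense();print(np.round(s["tcp_pos"],4),np.degrees(np.arctan2(s["ee_rot"][1][1],s["ee_rot"][0][1])))
# tray edge again in top & scene & wrist
h=np.radians(TH);u=np.array([np.cos(h),np.sin(h)]);v=np.array([-u[1],u[0]])
for n in("top","scene"):
    c=capture(n);Q=cloud(c).reshape(-1,3);S=Q[:,:2]@u;q=Q[:,:2]@v
    k=(S>.45)&(S<.63)&(q>-.13)&(q<-.06)
    e=np.arange(-.115,-.085,.002)
    print(n,[(round(a,3),round(float(np.nanmedian(Q[k&(q>=a)&(q<a+.002),2])),4)) for a in e])
    wedge(Q)
E
```

```text
[ 0.4912 -0.2828  0.0277] 168.19115617137214
top [(np.float64(-0.115), 0.0001), (np.float64(-0.113), 0.0), (np.float64(-0.111), -0.0), (np.float64(-0.109), -0.0003), (np.float64(-0.107), -0.0), (np.float64(-0.105), -0.0002), (np.float64(-0.103), 0.0235), (np.float64(-0.101), 0.0237), (np.float64(-0.099), 0.0241), (np.float64(-0.097), 0.0238), (np.float64(-0.095), 0.024), (np.float64(-0.093), 0.024), (np.float64(-0.091), 0.0243), (np.float64(-0.089), 0.0239), (np.float64(-0.087), 0.0241)]
block [0. 0.] [0. 0.] 0.0 0
scene [(np.float64(-0.115), -0.001), (np.float64(-0.113), -0.0007), (np.float64(-0.111), -0.0006), (np.float64(-0.109), -0.0018), (np.float64(-0.107), 0.0012), (np.float64(-0.105), 0.0171), (np.float64(-0.103), 0.0024), (np.float64(-0.101), 0.0007), (np.float64(-0.099), 0.0227), (np.float64(-0.097), 0.0229), (np.float64(-0.095), 0.0235), (np.float64(-0.093), 0.0235), (np.float64(-0.091), 0.0229), (np.float64(-0.089), 0.0238), (np.float64(-0.087), 0.0236)]
block [ 508.9 -270.9] [ 4.8 11.3] 62.06 8
```

drive_tool(rows=[[0, 0, 0, 8, 0, 0, 0], [0, 4, 8, 4, 0, 0, 0.03], [0, 11, 23, 0, 0, 0, 0.06], [0, 13, 26, 0, 0, 0, 0.06], [0, 13, 26, 0, 0, 0, 0.06]])

```text
time_s: 12.2
tcp_pos: [0.5328, -0.1988, 0.0403]
ee_rot: [[0.007, -1.0, 0.003], [-1.0, -0.007, -0.002], [0.002, -0.003, -1.0]]
wrist_force: [0.0, -0.3, -0.8]
gripper_width: 0.341
gripper_force: 30.0
```

drive_tool(rows=[[0, 13, 26, 0, 0, 0, 0.06], [0, 13, 26, 0, 0, 0, 0.06], [0, 11, 23, 0, 0, 0, 0.06], [0, 8, 18, 0, 0, 0, 0.04], [0, 3, 6, 0, 0, 0, 0.022]])

```text
time_s: 12.62
tcp_pos: [0.582, -0.0977, 0.0403]
ee_rot: [[0.25, -0.968, 0.005], [-0.968, -0.25, -0.001], [0.002, -0.004, -1.0]]
wrist_force: [-0.6, 0.1, -0.2]
gripper_width: 0.341
gripper_force: 30.0
```

drive_tool(rows=[[0, 0, 0, 0, 0, 0, 0], [0, 0, 0, 0, 0, 0, 0]])

```text
time_s: 12.78
tcp_pos: [0.5799, -0.1005, 0.0398]
ee_rot: [[0.244, -0.97, 0.002], [-0.97, -0.244, -0.001], [0.001, -0.002, -1.0]]
wrist_force: [0.3, 0.4, -0.0]
gripper_width: 0.345
gripper_force: 30.0
```

```bash
python3 - <<'E'
from h import *
s=sense();print(np.round(s["joints"],1));plan((.5823,-.094,.0277),goal(0,104.1))
c=capture("top");save(c,"t8.png",(200,160,460,330),3)
Q=cloud(c).reshape(-1,3);wedge(Q)
m=Q[sel(Q,.50,.63,-.09,.02,.008,.04)];m=m
h=np.radians(TH);u=np.array([np.cos(h),np.sin(h)]);v=np.array([-u[1],u[0]])
q=m[:,:2]@v;m=m[q<-.110];print("tip q",(m[:,:2]@v).max().round(4),"s",(m[:,:2]@u).min().round(4),(m[:,:2]@u).max().round(4))
E
```

```text
[  6.   30.8 -18.3   0.1 -40.8   8.1]
t 12.7833 tcp [ 0.5799 -0.1005  0.0398] shift [  2.4   6.5 -12.1] rotvec [ 0.0009  0.0021 -0.0001] deg 0.1 rows>= 0.34
block [0. 0.] [0. 0.] 0.0 0
tip q -0.1334 s 0.5239 0.5286
```

View pics/t8.png

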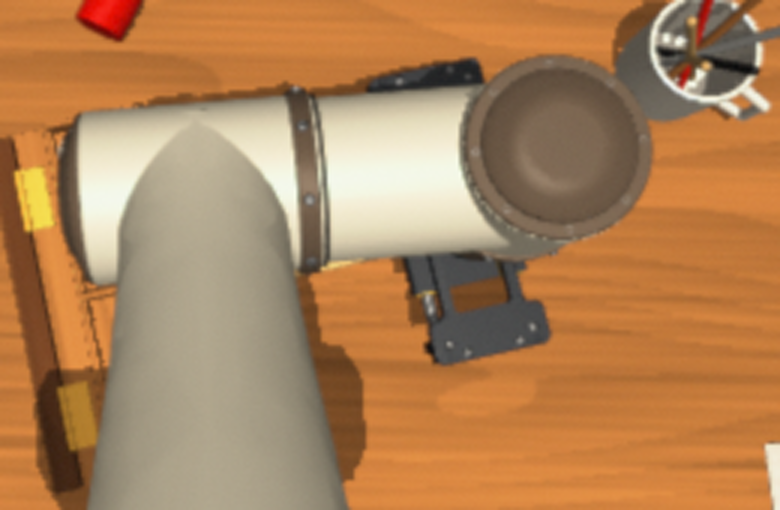

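The top view is mostly blocked by the arm, and the wedge is held in front of the free edge (crop about (340,265)). I'll lower it to the desk.

drive_tool(rows=[[0, 1.5, 0, -6, 0, 0, 0], [0, 0, 0, -4, 0, 0, 0], [0, 0, 0, -1, 0, 0, 0], [0, 0, 0, 0, 0, 0, 0], [0, 0, 0, 0, 0, 0, 0]])

```text
time_s: 13.25
tcp_pos: [0.5814, -0.1013, 0.0284]
ee_rot: [[0.243, -0.97, 0.002], [-0.97, -0.243, -0.001], [0.002, -0.002, -1.0]]
wrist_force: [0.3, 0.3, -0.6]
gripper_width: 0.344
gripper_force: 30.0
```

drive_tool(rows=[[0, 0, 0, -1.5, 0, 0, 0], [0, 0, 0, 0, 0, 0, 0], [0, 0, 0, 0, 0, 0, 0]])

```text
time_s: 13.5
tcp_pos: [0.5819, -0.1011, 0.0277]
ee_rot: [[0.244, -0.97, 0.003], [-0.97, -0.244, -0.001], [0.002, -0.003, -1.0]]
wrist_force: [-0.9, -0.8, 3.7]
gripper_width: 0.339
gripper_force: 30.0
```

```bash
python3 - <<'E'
from h import *
s=sense();plan((.5823,-.094,.0277),goal(0,104.1))
c=capture("scene");save(c,"s9.png",(150,150,370,320),3.5)
h=np.radians(TH);u=np.array([np.cos(h),np.sin(h)]);v=np.array([-u[1],u[0]])
W=cloud(c);Q=W.reshape(-1,3);S=Q[:,:2]@u;q=Q[:,:2]@v
for m in masks_of("wedge_grip",c)[:2]:
    P=W[m["region"]];print("mask",m["p"],np.round(m["xy"]),"q",np.nanpercentile(P[:,:2]@v,[1,99]).round(4),"s",np.nanpercentile(P[:,:2]@u,[2,98]).round(4),m["region"].sum())
E
```

```text
t 13.5 tcp [ 0.5819 -0.1011  0.0277] shift [ 0.4  7.1 -0. ] rotvec [0.0014 0.0029 0.0001] deg 0.2 rows>= 0.17
mask 0.52 [257. 221.] q [-0.1833 -0.1245] s [0.5254 0.5586] 214
```

View pics/s9.png

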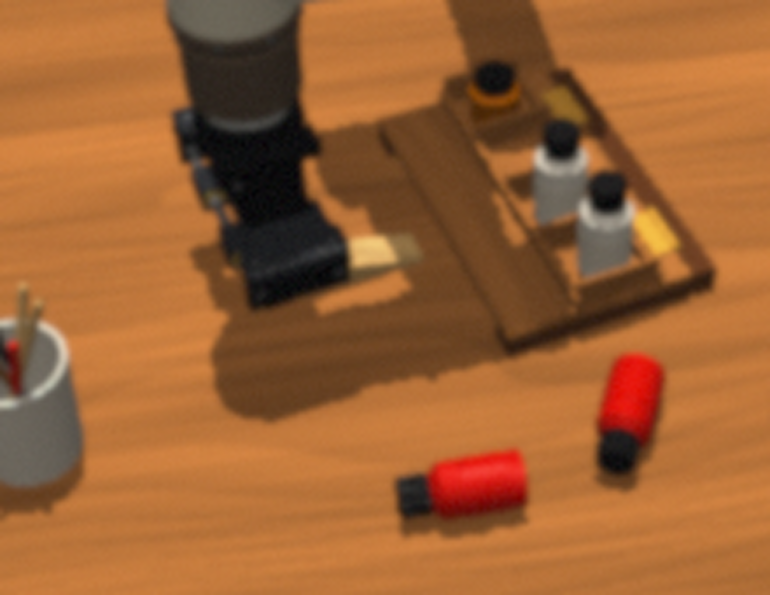

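The wedge lies flat on the desk, tip at crop (420,250), pointing square at the free edge between the runners. I'll slide it in.

drive_tool(rows=[[0, -2.4, 9.7, 0, 0, 0, 0], [0, -2.4, 9.7, 0, 0, 0, 0], [0, -2.4, 9.7, 0, 0, 0, 0], [0, -2.4, 9.7, 0, 0, 0, 0], [0, 0, 0, 0, 0, 0, 0]])

```text
time_s: 14.02
tcp_pos: [0.5721, -0.0596, 0.0277]
ee_rot: [[0.245, -0.969, 0.003], [-0.969, -0.245, -0.0], [0.001, -0.003, -1.0]]
wrist_force: [-0.8, 3.8, 6.4]
gripper_width: 0.345
gripper_force: 30.0
```

drive_tool(rows=[[0, -2.4, 9.7, 0, 0, 0, 0], [0, -2.4, 9.7, 0, 0, 0, 0], [0, 0, 0, 0, 0, 0, 0], [0, 0, 0, 0, 0, 0, 0]])

```text
time_s: 14.35
tcp_pos: [0.5672, -0.0403, 0.0277]
ee_rot: [[0.245, -0.97, 0.003], [-0.97, -0.245, 0.0], [0.001, -0.003, -1.0]]
wrist_force: [-0.8, 3.7, 6.8]
gripper_width: 0.341
gripper_force: 30.0
```

drive_tool(rows=[[0, -1.2, 4.9, 0, 0, 0, 0], [0, 0, 0, 0, 0, 0, 0]])

```text
time_s: 14.52
tcp_pos: [0.5662, -0.036, 0.0277]
ee_rot: [[0.245, -0.97, 0.003], [-0.97, -0.245, -0.001], [0.001, -0.003, -1.0]]
wrist_force: [-1.3, 0.7, 5.9]
gripper_width: 0.344
gripper_force: 30.0
```

drive_tool(rows=[[0, -1.2, 4.9, 0, 0, 0, 0], [0, 0, 0, 0, 0, 0, 0]])

```text
time_s: 14.68
tcp_pos: [0.5651, -0.032, 0.0277]
ee_rot: [[0.245, -0.969, 0.003], [-0.969, -0.245, -0.002], [0.002, -0.003, -1.0]]
wrist_force: [1.0, -3.2, 4.8]
gripper_width: 0.343
gripper_force: 30.0
```

drive_tool(rows=[[0, -1.2, 4.9, 0, 0, 0, 0], [0, 0, 0, 0, 0, 0, 0]])

```text
time_s: 14.85
tcp_pos: [0.564, -0.0275, 0.0277]
ee_rot: [[0.245, -0.97, 0.003], [-0.97, -0.245, -0.002], [0.003, -0.003, -1.0]]
wrist_force: [0.8, -5.4, 4.3]
gripper_width: 0.339
gripper_force: 30.0
```

```bash
cat >> h.py <<'E'
def lift(c):
    h=np.radians(TH);u=np.array([np.cos(h),np.sin(h)]);v=np.array([-u[1],u[0]])
    Q=cloud(c).reshape(-1,3);S=Q[:,:2]@u;q=Q[:,:2]@v
    k=(S>.43)&(S<.65)&(q>-.095)&(q<-.052)&(Q[:,2]>.015)&(Q[:,2]<.045)
    A=np.c_[q[k]-.047,np.ones(k.sum())];b=Q[k,2]
    for _ in range(5):
        p=np.linalg.lstsq(A,b,rcond=None)[0];g=abs(b-A@p)<.003;A,b=A[g],b[g]
    sl=[np.median(b[abs(A[:,0]+.047-x)<.006]).round(4) for x in(-.09,-.08,-.07,-.06)]
    print("edge top z",(p[1]-p[0]*.15).round(4),"slope",-p[0].round(4),"z by q",sl,len(b))
E
python3 - <<'E'
from h import *
s=sense();t=s["tcp_pos"];print("q",t[0]*-.2436+t[1]*.9699)
lift(capture("scene"))
E
```

```text
q -0.16407816503825431
edge top z 0.0264 slope 0.0205 z by q [np.float64(0.0263), np.float64(0.0258), np.float64(0.0256), np.float64(0.0255)] 757
```

drive_tool(rows=[[0, -1.2, 4.8, 0, 0, 0, 0], [0, 0, 0, 0, 0, 0, 0], [0, -1, 3.9, 0, 0, 0, 0], [0, 0, 0, 0, 0, 0, 0], [0, 0, 0, 0, 0, 0, 0]])

```text
time_s: 15.32
tcp_pos: [0.5617, -0.0191, 0.0277]
ee_rot: [[0.245, -0.97, 0.003], [-0.97, -0.245, -0.002], [0.003, -0.003, -1.0]]
wrist_force: [2.6, -6.5, 5.7]
gripper_width: 0.341
gripper_force: 30.0
```

drive_tool(rows=[[0, -0.5, 1.9, 0, 0, 0, 0], [0, 0, 0, 0, 0, 0, 0], [0, 0, 0, 0, 0, 0, 0]])

```text
time_s: 15.57
tcp_pos: [0.5613, -0.0175, 0.0277]
ee_rot: [[0.244, -0.97, 0.003], [-0.97, -0.244, -0.002], [0.003, -0.003, -1.0]]
wrist_force: [2.1, -7.2, 5.3]
gripper_width: 0.345
gripper_force: 30.0
```

```bash
python3 - <<'E'
from h import *
s=sense();t=s["tcp_pos"];print("q",t[0]*-.2436+t[1]*.9699,s["wrist_force"])
for i in range(3): c=capture("scene");lift(c)
save(c,"s10.png",(190,140,390,290),3.8)
Q=cloud(c).reshape(-1,3)
for n,b in(("mid",(.53,.59,.09,.16,.10,.12)),("far",(.59,.65,.11,.18,.10,.12))):
    m=Q[sel(Q,*b)];print(n,m.mean(0).round(4),len(m))
E
```

```text
q -0.15371768531665855 [ 2.06922337 -7.18411043  5.33082119]
edge top z 0.029 slope 0.0348 z by q [np.float64(0.0286), np.float64(0.0281), np.float64(0.0277), np.float64(0.0276)] 650
edge top z 0.029 slope 0.0361 z by q [np.float64(0.0283), np.float64(0.0282), np.float64(0.028), np.float64(0.0274)] 639
edge top z 0.0286 slope 0.0184 z by q [np.float64(0.0282), np.float64(0.0283), np.float64(0.028), np.float64(0.0277)] 665
mid [0.5614 0.1251 0.1098] 90
far [0.6235 0.1462 0.1095] 99
```

View pics/s10.png

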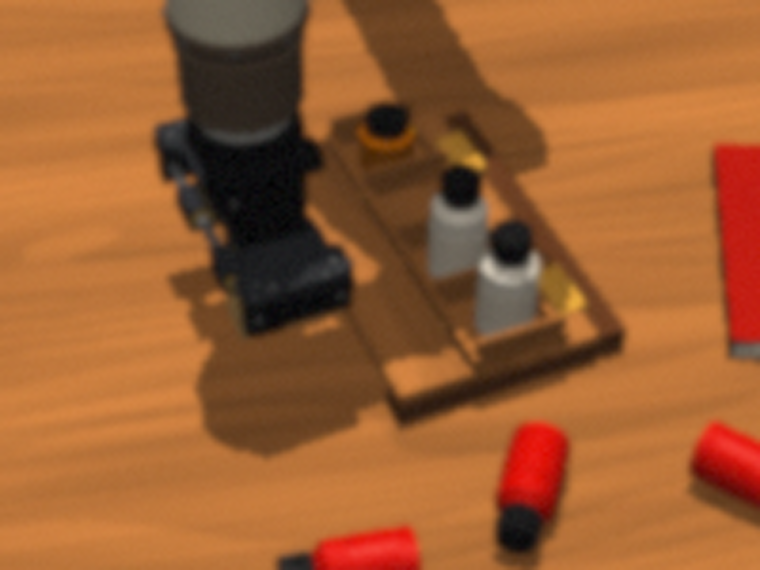

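The free edge stands about 5 mm above its resting height and rests on the wedge ramp, with the hand outside the tray. Both bottles (crop (460,225) and (510,280)) and the jar are standing. Handing in.

```bash
python3 -c "
from h import *
print(finish_job())"
```

```text
the job is handed in; nothing more can be done
None
```

The tipped bottle is upright and released in its own compartment, the wedge is held under the tray's free edge at about 5 mm lift by camera depth, and the job was handed in at about 16 s; no verdict came back.

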